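Make up the stone tray and hold it out to the setter

TASK

Make up the stone tray for the setter: stand the red-lidded gem jar in the tray's red-lined bay and the blue-lidded jar in its blue-lined bay, setting each down rather than dropping it. Then lift the tray by its grip bar, carry it level so that the loose amber ball stays in its shallow pocket, and finish holding it still and level, centred about 10 cm above the brown leather pad: do not put it down or let go. Leave the green-lidded jar and everything else on the bench where it is.

Things in the scene. Friction and masses are not known exactly. Their poses are not given: they have to be found in the camera images.
- tray: Loose wooden stone tray, 114 (its x) x 206 (its y) mm, about 0.3 kg; origin at the centre of its underside, z up. Base 6 mm thick, outer walls 5 mm thick and 18 mm high. Along its y: red-lined bay on the +y side, plain middle with the grip bar and the ball pocket, blue-lined bay on the -y side; the 3 mm thick, 18 mm high partitions are centred at y = +-39.5 mm. It stands on the bench at any yaw, left or right of the middle; the pad is on the other side.
- tray_grip (a point): Middle of the tray's dark wooden grip bar: 16 mm wide (tray x, the way to pinch it), 66 mm long (tray y), 18 mm tall, this point 67 mm above the tray's underside, top face at 76 mm. It stands on two 8 x 14 mm posts 54 mm apart along tray y, in the centre of the tray, so the tray hangs nearly balanced from it. Axes as the tray's.
- red_bay (a point): Centre of the inner floor of the red-lined bay, 6 mm above the tray's underside; the bay is 104 mm (tray x) by 58 mm (tray y) inside, walls 12 mm above its floor. Axes as the tray's.
- blue_bay (a point): Centre of the inner floor of the blue-lined bay, same sizes as the red one.
- pocket (a point): Where the centre of the ball lies when it sits in the middle of its pocket: a ring 28 mm across inside with a rim 3 mm high, on the tray floor, 28 mm from the grip bar towards the tray's +x (this point 18 mm above the tray's underside). The ball can roll about 6 mm within it and climbs out if the tray tips beyond about 40 degrees. A smaller, empty dark disc lies on the other side of the bar.
- ball_center (a point): Centre of the loose amber-coloured stone ball, 24 mm across, 20 g, lying in the tray's pocket (its axes turn as it rolls).
- jar_red: Loose gem jar, upright, 40 mm tall: clear body 30 mm across up to 22 mm, red screw lid 34 mm across from 22 to 40 mm; about 35 g. Origin at the centre of its underside, z up, yaw of no matter. The three jars stand in a row on the bench between tray and pad, in any order.
- jar_blue: Gem jar like the red one, with a blue lid.
- jar_green: Gem jar like the red one, with a green lid; not for this tray, stays where it is.
- pad: Brown leather setter's pad, fixed flat on the bench, 160 (its x) x 210 (its y) x 5 mm, turned a little; origin at the centre of its underside.
- rouge_bar: Loose dark red bar of polishing compound in a paper band, 40 x 95 x 24 mm, lying on the bench; bystander. Origin at the centre of its underside.
- ring_clamp: Loose wooden ring clamp, about 36 x 140 x 26 mm, lying on the bench; bystander. Origin under its brass band.
- hammer: Loose hammer, 240 mm long, lying along its x; bystander.
- saw: Loose jeweller's saw frame, 255 x 90 mm, 24 mm high, lying flat, handle to its -x; bystander.
- glasses: Loose safety glasses with orange frame, 125 x 145 mm, 45 mm high; bystander.
- handpiece: Loose cordless rotary handpiece with a yellow disc in its rubber-footed rest, 160 x 60 mm, 57 mm high; bystander. Origin at the centre of the foot's underside.
There are look-alikes about, which are no part of the job. What is meant by the jar_red is not black, and is the smaller of those in its own colour. Several things look just like the jar_green: the one meant starts farthest to the robot's right.

How it is judged:
By the outcome, as a careful person would: the job done as asked, in the order asked, and still so for the second after the job is handed in, while the arm keeps its last pose, push and grip.
It also fails if it takes over 72 s, if anything falls off the work surface, if the arm or the gripper's body presses on something with over 40 N, if the wrist force passes 120 N, or if a joint passes its speed limit or range.

ROBOT

A 7-joint arm with a two-finger parallel gripper is mounted at the origin on the work surface. World frame = base frame: x ahead of the robot, y to its left, z up, the work surface at z = 0. Lengths are in m, angles in degrees, forces in N, time in s.
With the tool pointing down it reaches from about 0.35 to 0.9 m from the base axis. Payload 19.9 kg.
Tool frame: the origin (TCP) lies at the very end of the fingers, on their centre line; the grasp point (between the pads) lies 19 mm behind it; z points along the fingers, y is the direction in which the jaws open and shut (so a half turn about z gives the same grasp; the last joint's range is limited). The gripper opens to 94 mm and grips with 3 to 60 N. Pads are 16 mm wide; open, the fingers measure 119 mm over their backs; the gripper's body (75 mm by 177 mm) begins 78 mm behind the grasp point.
Start: joints at [-68.784, 23.915, -0.59, 92.452, 0.269, 63.638, -3.037], TCP at [0.25, 0.573, 0.205] pointing down, gripper open.
Joint ranges: [-161.28, 161.28], [-22.2, 115.67], [-73.04, 71.86], [3.21, 147.25], [-68.34, 248.33], [10.77, 114.83], [-161.83, 161.83]. Speed limits (degrees/s): [108.29, 108.29, 136.94, 136.94, 172.46, 172.46, 172.46].

INTERFACE

Orientations are given as a 3x3 rotation matrix whose columns are the frame's x, y, z axes.
In Python, from rig import get_obs, get_image, camera_params, sign_off gives the robot as it stands. The module is installed in compiled form; this text tells all that it offers.
- The arm moves only by the tool carry_out, never from a script. Its argument "plan" is a list of rows, each an object with "linear": the shift along the world's x, y, z in mm, a list of three; "rot": the turn, a rotation vector about the world's x, y, z in degrees, a list of three. In form: [{"linear": [tx, ty, tz], "rot": [ax, ay, az]}, ...]. A call has 1 to 8 rows; each row is the pose to reach, as a shift and turn from the pose commanded when the call began; what a row does not reach only later rows make up. A row lasts 1/8 s, in which the tool goes at most 62.5 mm and 10.7 degrees, less where a joint would pass 70% of its speed; a pose out of reach is approached as far as the arm can. A call with a gripper value outside its range is refused whole. "gripper" is the finger opening in mm, from 0 to 94, set as the call begins (left out, the last holds). The fingers move at their own pace and stop on an object; "newtons" is the grip in N (left out, the last holds). Time passes only in rows, so rows that repeat a pose let the fingers close. It gives the time, the measured TCP pose, the force and the opening at its end, in the units of the state.
- get_obs(): the state, without advancing time (a new reading comes with each control period).
- get_image(name): name is "scene" or "top" or "wrist"; returns the picture (400x640x3 uint8, red, green, blue); there is no depth.
- camera_params(name): a dict with "fx", "fy", "cx", "cy" (pixels), "xyz" and "attitude" of the camera in the world; the wrist camera has in their place "hand_eye" (4x4, takes a point from camera to tool coordinates, whose origin is the TCP and whose axes are the flange's). Camera axes: x right, y down, z forward; pixel columns grow to the right and rows downward; lengths in m; the calibration is good to about 2 mm. A picture is of the moment at which its call begins: read the wrist's pose just before it. camera_params takes no time and is no camera call.
- sign_off(): hands the job in, once; it reports no verdict.
The state is a dict: "time_s": time; "q": joint angles; "qd": joint speeds; "tau": joint torques, N m; "tool_pos": TCP position; "tcp_rot": TCP orientation; "contact_force": force on the tool from outside, world axes, zero at the start; "ft_torque": the same for the moment, N m; "opening": opening from 0.0 (shut) to 1.0 (fully open).
Only numpy, scipy, OpenCV 4.12 (cv2) and the standard library are available. Lean on these libraries where they do the work, as an engineer would, in place of code of your own. Each camera call takes 0.05 s, during which the arm holds its last target.

## Working session

There is one attempt and no reset: what is moved stays moved. The work goes in short steps, Python scripts to look and compute and a tool call to move; the robot and the scene stay as the last step left them, time stands still between calls to the robot, and variables do not carry over. Pictures are saved under pics/ and viewed, and the job is handed in when it is done.

Besides the shell and the picture viewer there is one more tool, called after "Emit:" by a JSON object that holds its "api" and its "payload", one argument or row to a line. carry_out: Moves the arm, as the interface text tells. Its arguments: {"type":"object","properties":{"plan":{"type":"array","items":{"type":"object","properties":{"linear":{"type":"array","items":{"type":"number"}},"rot":{"type":"array","items":{"type":"number"}}}}},"gripper":{"type":"number"},"newtons":{"type":"number"}},"required":["plan"]}

```bash
mkdir -p pics; cat > h.py <<'E'
import numpy as np,cv2
from rig import *
def grab(n,name):
    o=get_obs(); im=get_image(n); cv2.imwrite(f'pics/{name}.png',im[:,:,::-1]); np.save(f'pics/{name}.npy',im)
    p=camera_params(n); K=np.array([[p['fx'],0,p['cx']],[0,p['fy'],p['cy']],[0,0,1]])
    if 'hand_eye' in p:
        T=np.eye(4);T[:3,:3]=o['tcp_rot'];T[:3,3]=o['tool_pos'];T=T@np.array(p['hand_eye'])
    else:
        T=np.eye(4);T[:3,:3]=np.array(p['attitude']);T[:3,3]=p['xyz']
    np.savez(f'pics/{name}_c.npz',K=K,T=T)
    return im
def load(name):
    c=np.load(f'pics/{name}_c.npz'); return np.load(f'pics/{name}.npy'),c['K'],c['T']
def ray(name,u,v):
    c=np.load(f'pics/{name}_c.npz');K,T=c['K'],c['T']
    d=T[:3,:3]@np.linalg.solve(K,[u,v,1.]); return T[:3,3],d/np.linalg.norm(d)
def onplane(name,u,v,z):
    o,d=ray(name,u,v); return o+d*(z-o[2])/d[2]
def tri(obs):
    A=np.zeros((3,3));b=np.zeros(3);R=[]
    for n,u,v in obs:
        o,d=ray(n,u,v);P=np.eye(3)-np.outer(d,d);A+=P;b+=P@o;R.append((P,o))
    x=np.linalg.solve(A,b); return x,[float(np.linalg.norm(P@(x-o)))*1000 for P,o in R]
def proj(name,X):
    c=np.load(f'pics/{name}_c.npz');K,T=c['K'],c['T']
    p=K@(T[:3,:3].T@(np.array(X)-T[:3,3])); return p[:2]/p[2]
E
python3 - <<'E'
from h import *
for n in ['scene','top','wrist']:
    grab(n,n+'0'); print(n,camera_params(n))
o=get_obs();print(o)
E
```

```text
scene {'fx': 446.4655848795007, 'fy': 446.4655848795007, 'cx': 320.91014910239, 'cy': 202.09211702116676, 'xyz': array([1.45354608, 0.21680403, 1.00638345]), 'attitude': array([[-0.24363125,  0.68891561, -0.68267056],
       [ 0.96984577,  0.17781093, -0.16668071],
       [ 0.00655735, -0.70269378, -0.71146219]])}
top {'fx': 463.32244703082745, 'fy': 463.32244703082745, 'cx': 319.53908759278374, 'cy': 201.26927869768681, 'xyz': array([ 0.36165531, -0.0028775 ,  1.55309893]), 'attitude': array([[-1.30737581e-02, -9.88640526e-01,  1.49729711e-01],
       [-9.99914535e-01,  1.29294187e-02, -1.93744724e-03],
       [-2.04792643e-05, -1.49742244e-01, -9.88725068e-01]])}
wrist {'fx': 345.0727577073669, 'fy': 345.0727577073669, 'cx': 316.9928545737345, 'cy': 201.74359471728047, 'hand_eye': array([[ 5.75572978e-04, -9.62670354e-01, -2.70675930e-01,
         7.91596079e-02],
       [ 9.99999819e-01,  6.01290349e-04, -1.20864792e-05,
        -1.70591298e-04],
       [ 1.74390119e-04, -2.70675874e-01,  9.62670526e-01,
        -1.79595822e-01],
       [ 0.00000000e+00,  0.00000000e+00,  0.00000000e+00,
         1.00000000e+00]])}
{'time_s': 0.15, 'q': array([-68.78472877,  23.93937461,  -0.59235126,  92.47713961,
         0.26988967,  63.63987917,  -3.03671142]), 'qd': array([-0.02342352, -0.14592394,  0.08223603, -0.12814035,  0.06642213,
        0.09566001, -0.01190256]), 'tau': array([-5.00922840e-05, -8.51530766e+01,  6.38535451e-01, -4.26124835e+01,
       -4.88095335e-02,  1.72551483e-02,  1.18482744e-04]), 'tool_pos': array([0.2500209 , 0.5724871 , 0.20498103]), 'tcp_rot': array([[-9.16428978e-01,  4.00197237e-01, -3.14890914e-04],
       [ 4.00197354e-01,  9.16428532e-01, -9.07259456e-04],
       [-7.45077098e-05, -9.57457367e-04, -9.99999539e-01]]), 'contact_force': array([ 0.64256508, -0.42710279, -0.38382989]), 'ft_torque': array([-0.00914994,  0.03191351,  0.04544655]), 'opening': 1.0041620063112773}
```

View pics/scene0.png

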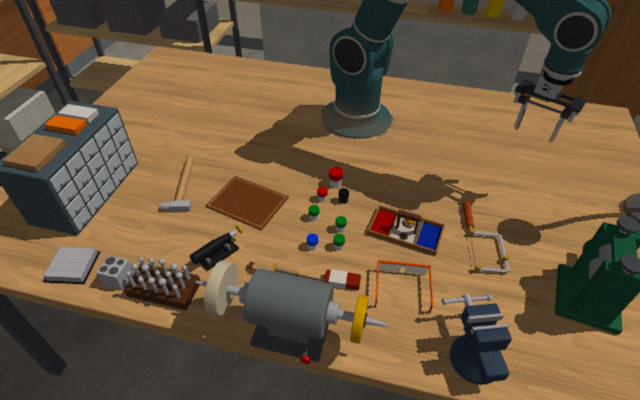

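View pics/top0.png

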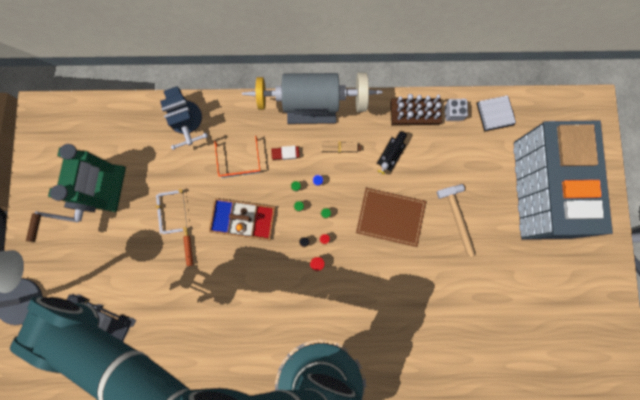

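View pics/wrist0.png

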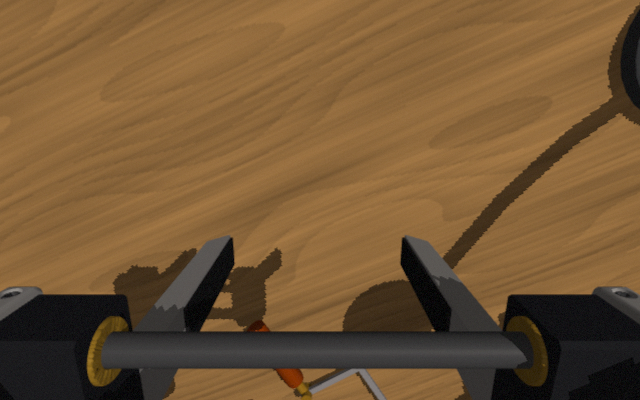

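The scene view shows the tray at about (405,229), the pad at (247,202) and the jars around (325,210). In the top view the tray is at (243,218) and the pad at (391,216).

Top-view candidates:
- **Red:** small (325,239), large (317,264); black jar at (304,241).
- **Blue:** (319,181) only.
- **Green:** (297,186), (300,206), (327,213).

By the description I choose red (325,239), blue (319,181), and green (327,213), the rightmost, which stays put. Next is a close crop to check.

```bash
python3 - <<'E'
from h import *
a=load('top0')[0][160:285,200:440];b=load('scene0')[0][155:280,200:460]
a=cv2.resize(a,None,fx=3,fy=3,interpolation=cv2.INTER_CUBIC)[:, :720];b=cv2.resize(b,(720,346),interpolation=cv2.INTER_CUBIC)
cv2.imwrite('pics/cropA.png',a[:,:,::-1]);cv2.imwrite('pics/cropB.png',b[:,:,::-1])
def blobs(name,box):
    im=load(name)[0];hsv=cv2.cvtColor(im,cv2.COLOR_RGB2HSV).astype(int);H,S,V=hsv[...,0],hsv[...,1],hsv[...,2]
    M={'red':((H<5)|(H>174))&(S>170)&(V>90),'green':(H>45)&(H<80)&(S>120)&(V>50),'blue':(H>108)&(H<130)&(S>150)&(V>80)}
    for k,m in M.items():
        n,l,s,c=cv2.connectedComponentsWithStats(m.astype(np.uint8))
        for i in range(1,n):
            u,v=c[i]
            if s[i,4]>15 and box[0]<u<box[2] and box[1]<v<box[3]: print(name,k,c[i].round(1),s[i], onplane(name,u,v,.035).round(3))
blobs('top0',(200,150,440,290));blobs('scene0',(200,150,460,280))
for u,v in [(391.5,216)]: print('pad',onplane('top0',u,v,.005))
E
```

```text
top0 red [275.8 153.4] [272 149   8  10  73] [0.756 0.139 0.035]
top0 red [262.7 222.1] [253 207  19  31 422] [0.525 0.182 0.035]
top0 red [324.5 238.6] [320 235  10   9  72] [ 0.468 -0.021  0.035]
top0 red [317.  263.5] [310 257  15  14 154] [0.387 0.005 0.035]
top0 green [295.6 185.5] [291 182  10   8  64] [0.646 0.073 0.035]
top0 green [298.8 205.6] [295 202   9   9  67] [0.578 0.063 0.035]
top0 green [325.8 212.6] [321 209  10   9  68] [ 0.553 -0.026  0.035]
top0 blue [317.8 179.8] [314 176   9   9  62] [ 0.664 -0.001  0.035]
top0 blue [221.2 215.9] [212 202  19  29 403] [0.547 0.319 0.035]
scene0 red [336.2 172. ] [329 167  14  13 123] [0.374 0.004 0.035]
scene0 red [322.3 190.1] [318 186   9  10  68] [ 0.469 -0.02   0.035]
scene0 red [382.4 220.8] [371 210  24  24 327] [0.551 0.183 0.035]
scene0 red [327.1 275.6] [325 270   5  12  35] [0.781 0.071 0.035]
scene0 red [352.9 279.3] [347 273  13  13 127] [0.775 0.139 0.035]
scene0 green [313.8 209.4] [309 205  10  11  80] [ 0.557 -0.024  0.035]
scene0 green [340.7 220.6] [336 216  10  11  84] [0.581 0.064 0.035]
scene0 green [339.2 238.8] [334 234  11  12  99] [0.65  0.075 0.035]
scene0 blue [428.3 235.6] [417 223  23  26 403] [0.575 0.319 0.035]
scene0 blue [312.3 239. ] [307 234  11  12 102] [0.67  0.001 0.035]
pad [ 0.54282717 -0.24725398  0.005     ]
```

View pics/cropA.png

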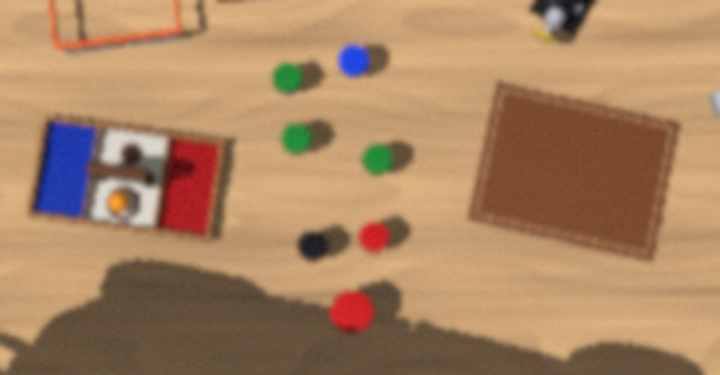

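View pics/cropB.png

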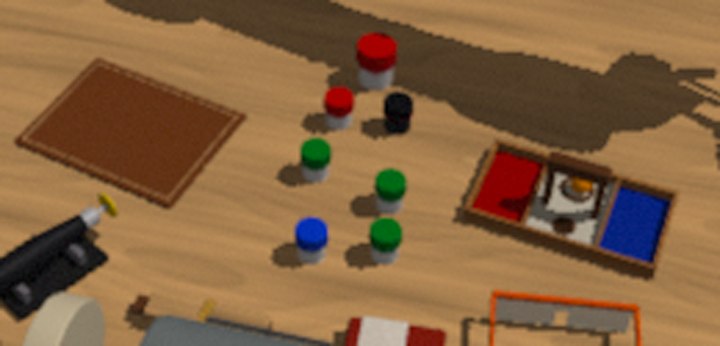

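The crops confirm the choice: the small red at cropA (375,238) sits beside the black jar and above the big red one, and the blue jar is at (353,61). The tray's red bay faces world −y and the ball is on its −x side, so tray yaw is about 170°. I'll move to a close look over the tray and turn the jaws along tray x.

Emit:
{"api": "carry_out", "payload": {
  "plan": [
    {"linear": [30,-40,60],"rot": [0,0,-10]},
    {"linear": [60,-90,95],"rot": [0,0,-20]},
    {"linear": [100,-140,95],"rot": [0,0,-30]},
    {"linear": [140,-200,95],"rot": [0,0,-40]},
    {"linear": [180,-260,95],"rot": [0,0,-50]},
    {"linear": [220,-310,95],"rot": [0,0,-60]},
    {"linear": [250,-360,95],"rot": [0,0,-70]},
    {"linear": [280,-400,95],"rot": [0,0,-76]}
  ],
  "gripper": 60
}}

```text
time_s: 1.15
tool_pos: [0.5177, 0.1894, 0.3005]
tcp_rot: [[0.171, 0.985, 0.0], [0.985, -0.171, 0.0], [0.0, -0.0, -1.0]]
contact_force: [0.3, 0.0, 0.4]
opening: 0.64
```

Emit:
{"api": "carry_out", "payload": {
  "plan": [
    {"linear": [0,0,0],"rot": [0,0,0]},
    {"linear": [0,0,0],"rot": [0,0,0]},
    {"linear": [0,0,0],"rot": [0,0,0]}
  ]
}}

```text
time_s: 1.52
tool_pos: [0.5164, 0.1924, 0.3003]
tcp_rot: [[0.164, 0.986, -0.0], [0.986, -0.164, 0.0], [0.0, -0.0, -1.0]]
contact_force: [0.0, -0.0, 0.7]
opening: 0.636
```

```bash
python3 - <<'E'
from h import *
for n in ['scene','top','wrist']:grab(n,n+'1')
o=get_obs();print(o['time_s'],o['tool_pos'],o['tcp_rot'],o['q'])
E
```

```text
1.675 [0.5166541  0.19194758 0.30043134] [[ 1.65205436e-01  9.86259165e-01 -1.54996268e-04]
 [ 9.86259172e-01 -1.65205417e-01  1.29794857e-04]
 [ 1.02405145e-04 -1.74309306e-04 -9.99999980e-01]] [-44.39461647  12.49745445  24.72699414  96.84282783  -5.47644737
  71.8577369  -27.98425732]
```

View pics/wrist1.png

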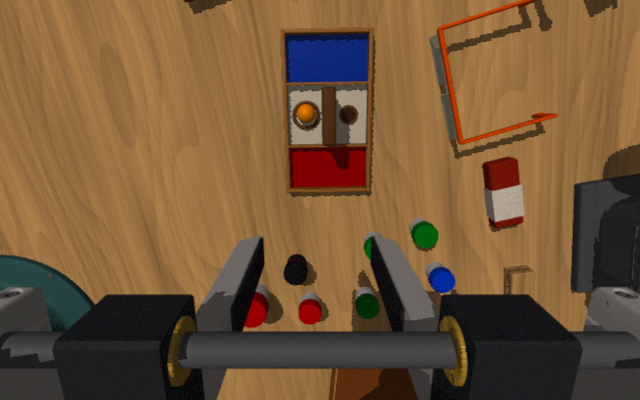

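The wrist view shows the tray upright, with the blue bay at (328,58), the bar at (329,115), the ball at (306,114) and the red bay at (328,168). The small red lid is at (310,308) and the blue lid at (441,279). I'll take a second viewpoint for heights.

Emit:
{"api": "carry_out", "payload": {
  "plan": [
    {"linear": [0,-40,20],"rot": [0,0,0]},
    {"linear": [0,-80,40],"rot": [0,0,0]},
    {"linear": [0,-80,40],"rot": [0,0,0]},
    {"linear": [0,-80,40],"rot": [0,0,0]},
    {"linear": [0,-80,40],"rot": [0,0,0]}
  ]
}}

```text
time_s: 2.3
tool_pos: [0.5167, 0.1123, 0.3398]
tcp_rot: [[0.165, 0.986, -0.001], [0.986, -0.165, -0.0], [-0.0, -0.001, -1.0]]
contact_force: [-0.4, 0.3, 0.2]
opening: 0.639
```

```bash
cat >> h.py <<'E'
def blobs(name,col,mina=15):
    im=load(name)[0];hsv=cv2.cvtColor(im,cv2.COLOR_RGB2HSV).astype(int);H,S,V=hsv[...,0],hsv[...,1],hsv[...,2]
    M={'red':((H<5)|(H>174))&(S>170)&(V>50),'green':(H>45)&(H<80)&(S>120)&(V>40),'blue':(H>108)&(H<130)&(S>150)&(V>50),'amber':(H>8)&(H<22)&(S>200)&(V>150)}
    m=M[col].astype(np.uint8);n,l,s,c=cv2.connectedComponentsWithStats(m);r=[]
    for i in range(1,n):
        if s[i,4]>=mina: 
            cs,_=cv2.findContours((l==i).astype(np.uint8),cv2.RETR_EXTERNAL,cv2.CHAIN_APPROX_NONE)
            r.append((c[i],s[i],cv2.minAreaRect(cs[0])))
    return r
E
python3 - <<'E'
from h import *
grab('wrist','wrist2')
for n in ['wrist1','wrist2']:
  for c in ['red','green','blue','amber']:
    for b in blobs(n,c,60): print(n,c,b[0].round(1),b[1],[np.round(q,1).tolist() for q in b[2]])
E
```

```text
wrist1 red [327.3 166.6] [ 290  147   76   40 2910] [[327.5, 166.5], [39.0, 75.0], 90.0]
wrist1 red [500.9 173.4] [483 158  36  32 793] [[500.8, 173.5], [28.8, 35.1], 78.7]
wrist1 red [507.3 222.3] [492 217  30  11 156] [[506.8, 222.5], [6.1, 30.0], 78.7]
wrist1 red [256.4 310.7] [244 292  24  35 549] [[257.5, 311.2], [18.0, 35.4], 18.4]
wrist1 red [309.5 311.4] [299 299  22  25 457] [[309.5, 311.0], [24.0, 21.0], 90.0]
wrist1 green [424.4 234.6] [412 222  26  26 527] [[424.5, 234.5], [25.0, 25.0], 90.0]
wrist1 green [368.2 247.4] [364 237   9  23 116] [[367.5, 247.7], [7.3, 22.1], 4.4]
wrist1 green [367.9 308.5] [356 299  23  20 322] [[367.0, 308.5], [19.0, 22.0], 90.0]
wrist1 blue [326.6  57.6] [ 286   34   82   48 3757] [[326.7, 57.8], [46.7, 81.2], 89.2]
wrist1 blue [441.4 279.7] [429 267  26  26 499] [[441.6, 279.5], [25.8, 23.3], 60.3]
wrist1 amber [466.1  69.9] [438   0  92 144 771] [[494.1, 71.2], [130.0, 94.9], 79.3]
wrist1 amber [304.3 111. ] [297 104  15  15 167] [[304.3, 110.8], [12.7, 14.8], 45.0]
wrist2 red [317.9 106.8] [ 281   86   74   42 2920] [[317.5, 106.5], [41.0
[... 247 characters left out ...]
12.0, 32.2], 53.8]
wrist2 red [301.2 251.3] [291 240  22  23 407] [[301.5, 251.0], [22.0, 21.0], 90.0]
wrist2 green [411.8 173.1] [400 161  25  25 477] [[411.8, 173.2], [24.0, 23.3], 45.0]
wrist2 green [365.3 187.3] [354 175  24  25 452] [[365.2, 187.2], [23.3, 22.6], 45.0]
wrist2 green [357. 246.] [346 235  23  23 419] [[357.0, 246.0], [22.0, 22.0], 90.0]
wrist2 blue [316.2   9.1] [ 278    0   78   20 1484] [[316.5, 9.5], [19.0, 77.0], 90.0]
wrist2 blue [428.7 219.1] [417 208  25  24 454] [[428.5, 219.0], [24.7, 21.9], 45.0]
wrist2 amber [462.  50.] [430   0 109  80 493] [[470.7, 53.7], [119.4, 65.1], 25.2]
wrist2 amber [294.9  48.9] [289  43  13  13 142] [[295.0, 49.0], [12.0, 12.0], 90.0]
```

View pics/wrist2.png

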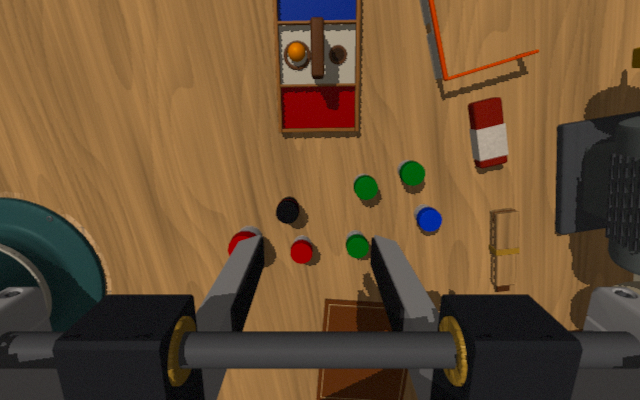

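```bash
python3 - <<'E'
from h import *
def B(n,c,near): return min(blobs(n,c,15),key=lambda b:np.hypot(*(b[0]-near)))[0]
for nm,c,a,b,t,s in [('red','red',(309,311),(301,251),(324,239),(322,190)),('blue','blue',(441,280),(429,219),(318,180),(312,239)),('green','green',(368,308),(357,246),(326,213),(314,209))]:
    o=[(n,*B(n,c,np.array(p))) for n,p in [('wrist1',a),('wrist2',b),('top0',t),('scene0',s)]]
    if nm=='green': o=o[1:]
    X,r=tri(o); print(nm,X.round(4),np.round(r,1), [onplane(n,u,v,.036)[:2].round(4) for n,u,v in o])
o=[(n,*B(n,'amber',np.array(p))) for n,p in [('wrist1',(304,111)),('wrist2',(295,49))]];print('ball',tri(o))
im=load('wrist1')[0]
c=cv2.resize(im[20:205,270:390],None,fx=4,fy=4,interpolation=cv2.INTER_CUBIC)
c=cv2.resize(im[20:205,240:420],None,fx=3.2,fy=3.2,interpolation=cv2.INTER_CUBIC)
cv2.imwrite('pics/tray1.png',c[:,:,::-1])
hsv=cv2.cvtColor(im,cv2.COLOR_RGB2HSV)
for v in (100,115,130): print([tuple(int(k) for k in im[v,u]) for u in range(316,346,2)])
E
```

```text
red [ 0.4688 -0.0205  0.0297] [0.6 0.6 0.8 0.3] [array([ 0.4702, -0.0166]), array([ 0.4701, -0.0174]), array([ 0.4675, -0.0206]), array([ 0.4747, -0.0191])]
blue [ 6.662e-01 -5.000e-04  2.920e-02] [0.5 0.5 1.1 0.2] [array([0.6647, 0.0035]), array([0.6648, 0.0024]), array([ 0.6638, -0.0009]), array([0.6716, 0.0012])]
green [ 0.5545 -0.0257  0.0295] [0.5 0.4 0.2] [array([ 0.5547, -0.0227]), array([ 0.5534, -0.0258]), array([ 0.5604, -0.0239])]
ball (array([0.51165018, 0.26482346, 0.02410996]), [0.046705617242988044, 0.04670561724296948])
[(165, 152, 131), (163, 151, 130), (164, 151, 130), (72, 47, 28), (79, 45, 21), (81, 48, 26), (79, 46, 24), (76, 43, 22), (76, 43, 24), (63, 36, 20), (67, 60, 52), (138, 127, 110), (164, 152, 132), (163, 151, 131), (165, 150, 132)]
[(73, 59, 47), (74, 40, 18), (127, 114, 97), (71, 49, 31), (76, 43, 16), (78, 46, 21), (75, 44, 25), (73, 40, 19), (75, 44, 21), (61, 34, 16), (67, 60, 49), (70, 60, 50), (41, 26, 15), (23, 11, 4), (23, 12, 11)]
[(163, 150, 131), (161, 150, 129), (163, 151, 130), (83, 62, 47), (75, 42, 24), (75, 43, 22), (73, 41, 20), (74, 40, 18), (74, 42, 20), (60, 33, 14), (64, 57, 48), (78, 71, 61), (77, 70, 63), (76, 70, 60), (79, 71, 64)]
```

View pics/tray1.png

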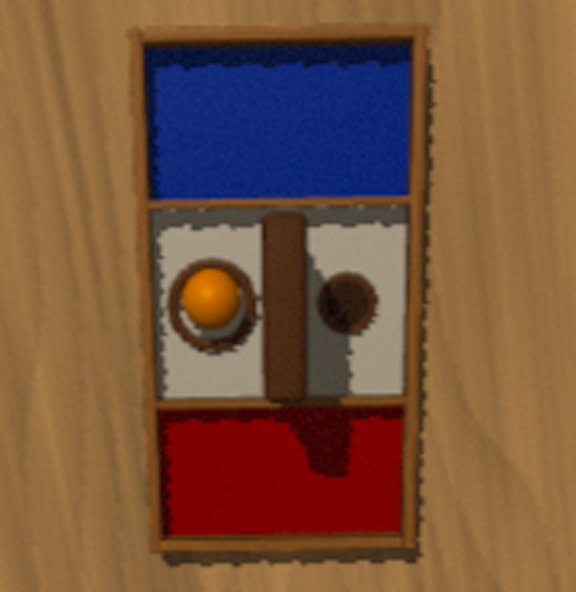

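```bash
python3 - <<'E'
from h import *
z=.018
px=[(131,28),(428,25),(417,552),(155,551)]
P=[onplane('wrist1',240+(u+.5)/3.2-.5,20+(v+.5)/3.2-.5,z)[:2] for u,v in px]
P=np.array(P);print(P.round(4),'ctr',P.mean(0).round(4))
for i in range(4): 
    d=P[(i+1)%4]-P[i];print(np.hypot(*d).round(4),np.degrees(np.arctan2(d[1],d[0])).round(1))
px=[(263,212),(306,212),(305,400),(264,400)]
Q=np.array([onplane('wrist1',240+(u+.5)/3.2-.5,20+(v+.5)/3.2-.5,.076)[:2] for u,v in px])
print('bar',Q.round(4),Q.mean(0).round(4));d=Q[[2,3]].mean(0)-Q[[0,1]].mean(0);print(np.hypot(*d),np.degrees(np.arctan2(d[1],d[0])))
# bar height: mask in both
R=[]
for n,box in [('wrist1',(310,80,345,150)),('wrist2',(300,12,335,85))]:
    im=load(n)[0].astype(int);x0,y0,x1,y1=box;s=im[y0:y1,x0:x1]
    m=((s[...,0]>66)&(s[...,0]<95)&(s[...,0]-s[...,1]>27)&(s[...,1]-s[...,2]>10)).astype(np.uint8)
    m=cv2.morphologyEx(m,cv2.MORPH_OPEN,np.ones((5,5)))
    k,l,st,c=cv2.connectedComponentsWithStats(m);i=1+np.argmax(st[1:,4])
    print(n,c[i]+[x0,y0],st[i]); R.append((n,*(st[i,:2]+(st[i,2:4]-1)/2+[x0,y0])))
print(tri(R),[onplane(n,u,v,.076) for n,u,v in R])
print([onplane(n,u,v,.022) for n,u,v in R[:0]])
E
```

```text
[[0.4999 0.3654]
 [0.6116 0.3478]
 [0.582  0.1432]
 [0.4706 0.1622]] ctr [0.541  0.2546]
0.113 -8.9
0.2067 -98.2
0.113 170.3
0.2053 81.8
bar [[0.5376 0.2888]
 [0.5524 0.2863]
 [0.5423 0.2223]
 [0.5276 0.2248]] [0.54   0.2555]
0.06480899265796486 -98.92966606579249
wrist1 [327.96875    114.25164474] [ 13   7  11  57 608]
wrist2 [316.33450704  45.25528169] [ 11   6  11  56 568]
(array([0.53920763, 0.25664751, 0.07554586]), [0.30913358051327744, 0.30913358051305456]) [array([0.53950556, 0.25666954, 0.076     ]), array([0.53888926, 0.25657123, 0.076     ])]
[]
```

Tray centre comes out at about (0.540, 0.255), with its +y at −98.5°. Bar top height measured 75.5 mm against 76 in the text. Jar lid centres measured about 29.5 mm against 31. Next I go to red.

Emit:
{"api": "carry_out", "payload": {
  "plan": [
    {"linear": [-20,-50,-30],"rot": [0,0,1]},
    {"linear": [-35,-100,-60],"rot": [0,0,1]},
    {"linear": [-48,-132,-90],"rot": [0,0,1]},
    {"linear": [-48,-132,-140],"rot": [0,0,1]},
    {"linear": [-48,-132,-190],"rot": [0,0,1]},
    {"linear": [-48,-132,-240],"rot": [0,0,1]},
    {"linear": [-48,-132,-260],"rot": [0,0,1]},
    {"linear": [-48,-132,-260],"rot": [0,0,1]}
  ],
  "gripper": 60
}}

```text
time_s: 3.35
tool_pos: [0.4681, -0.0206, 0.0792]
tcp_rot: [[0.149, 0.989, -0.003], [0.989, -0.149, -0.001], [-0.001, -0.003, -1.0]]
contact_force: [-0.2, -0.5, 0.0]
opening: 0.638
```

```bash
python3 - <<'E'
from h import *
grab('wrist','wrist3');grab('scene','scene3');o=get_obs();print(o['tool_pos'],o['q'])
im=cv2.resize(load('scene3')[0][130:270,260:400],(560,560),interpolation=cv2.INTER_CUBIC);cv2.imwrite('pics/s3c.png',im[:,:,::-1])
print(proj('wrist3',[.469,-.02,.04]))
E
```

```text
[ 0.46939711 -0.02063562  0.08099474] [-26.66251091  20.27327929  29.84472948 120.97750693 -14.86092328
  42.21140812   4.16972797]
[318.70091251 225.30363852]
```

View pics/wrist3.png

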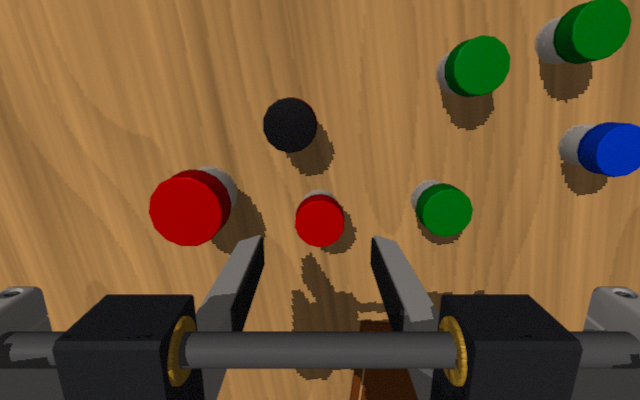

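View pics/s3c.png

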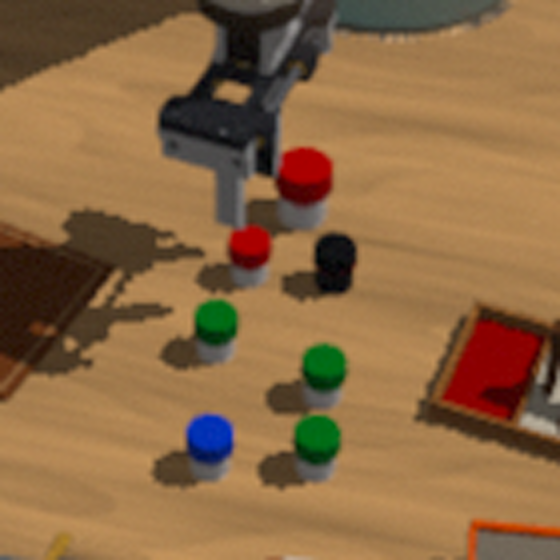

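The wrist view shows the red lid at (320,220), centred between the fingers. Refining from this close view.

```bash
python3 - <<'E'
from h import *
for b in blobs('wrist3','red',300): print(b)
for v in (219,221): print(onplane('wrist3',320,v,.04))
print(onplane('wrist3',612,150,.04),onplane('wrist3',444,211,.04))
E
```

```text
(array([189.42863248, 207.61004274]), array([ 149,  170,   81,   76, 4680], dtype=int32), ((189.25001525878906, 206.75), (74.95331573486328, 78.48883819580078), 45.0))
(array([319.40859684, 220.39575099]), array([ 296,  195,   49,   52, 2024], dtype=int32), ((320.0, 220.5), (51.0, 48.0), 90.0))
[ 0.47051486 -0.01571196  0.04      ]
[ 0.47030881 -0.01710811  0.04      ]
[0.65908293 0.0025703  0.04      ] [ 0.55261519 -0.02226672  0.04      ]
```

Emit:
{"api": "carry_out", "payload": {
  "plan": [
    {"linear": [1,2,-30],"rot": [0,0,0]},
    {"linear": [1,2,-50],"rot": [0,0,0]},
    {"linear": [1,2,-66],"rot": [0,0,0]},
    {"linear": [1,2,-66],"rot": [0,0,0]},
    {"linear": [1,2,-66],"rot": [0,0,0]}
  ]
}}

```text
time_s: 4.08
tool_pos: [0.4705, -0.0188, 0.0152]
tcp_rot: [[0.15, 0.989, 0.001], [0.989, -0.15, 0.0], [0.0, 0.001, -1.0]]
contact_force: [-0.5, -0.8, 0.1]
opening: 0.64
```

Emit:
{"api": "carry_out", "payload": {
  "plan": [
    {"linear": [0,0,0],"rot": [0,0,0]},
    {"linear": [0,0,0],"rot": [0,0,0]},
    {"linear": [0,0,0],"rot": [0,0,0]},
    {"linear": [0,0,0],"rot": [0,0,0]},
    {"linear": [0,0,0],"rot": [0,0,0]},
    {"linear": [0,0,0],"rot": [0,0,0]}
  ],
  "gripper": 20,
  "newtons": 12
}}

```text
time_s: 4.82
tool_pos: [0.4701, -0.0188, 0.0146]
tcp_rot: [[0.149, 0.989, 0.0], [0.989, -0.149, 0.0], [0.0, 0.0, -1.0]]
contact_force: [-0.7, 0.1, 5.4]
opening: 0.356
```

```bash
python3 - <<'E'
from h import *
o=get_obs();print(o['tool_pos'],o['opening']*94,o['contact_force'])
E
```

```text
[ 0.4701318  -0.01878447  0.01456429] 33.49657414199396 [-0.67622562  0.13923941  5.40756812]
```

Red lid gripped (33.5 mm). Lift and carry to the red bay.

Emit:
{"api": "carry_out", "payload": {
  "plan": [
    {"linear": [0,0,20],"rot": [0,0,0]},
    {"linear": [0,0,50],"rot": [0,0,0]},
    {"linear": [5,20,85],"rot": [0,0,0]},
    {"linear": [20,60,100],"rot": [0,0,0]},
    {"linear": [35,110,100],"rot": [0,0,0]},
    {"linear": [50,160,100],"rot": [0,0,0]},
    {"linear": [60,195,90],"rot": [0,0,0]},
    {"linear": [60,203,70],"rot": [0,0,0]}
  ]
}}

```text
time_s: 5.82
tool_pos: [0.5304, 0.1867, 0.084]
tcp_rot: [[0.146, 0.989, 0.001], [0.989, -0.146, 0.001], [0.001, 0.001, -1.0]]
contact_force: [0.7, -0.2, -0.5]
opening: 0.357
```

Emit:
{"api": "carry_out", "payload": {
  "plan": [
    {"linear": [0,0,-10],"rot": [0,0,0]},
    {"linear": [0,0,-20],"rot": [0,0,0]},
    {"linear": [0,0,-20],"rot": [0,0,0]},
    {"linear": [0,0,-20],"rot": [0,0,0]}
  ]
}}

```text
time_s: 6.32
tool_pos: [0.5303, 0.1837, 0.0649]
tcp_rot: [[0.15, 0.989, 0.0], [0.989, -0.15, 0.0], [0.0, 0.0, -1.0]]
contact_force: [0.2, 0.3, 0.4]
opening: 0.356
```

```bash
python3 - <<'E'
from h import *
grab('wrist','wrist4');grab('scene','scene4');o=get_obs();print(o['tool_pos'],o['opening']*94,o['contact_force'])
im=cv2.resize(load('scene4')[0][150:270,340:480],(700,600),interpolation=cv2.INTER_CUBIC);cv2.imwrite('pics/s4c.png',im[:,:,::-1])
E
```

```text
[0.5303135  0.18403385 0.06492704] 33.34462881829875 [-0.45261864 -0.05722874 -0.57651821]
```

View pics/wrist4.png

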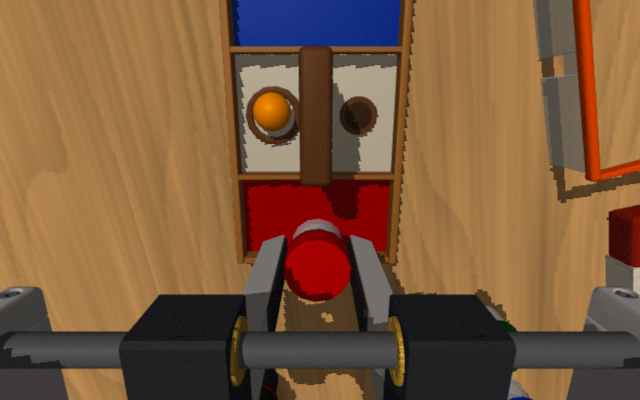

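View pics/s4c.png

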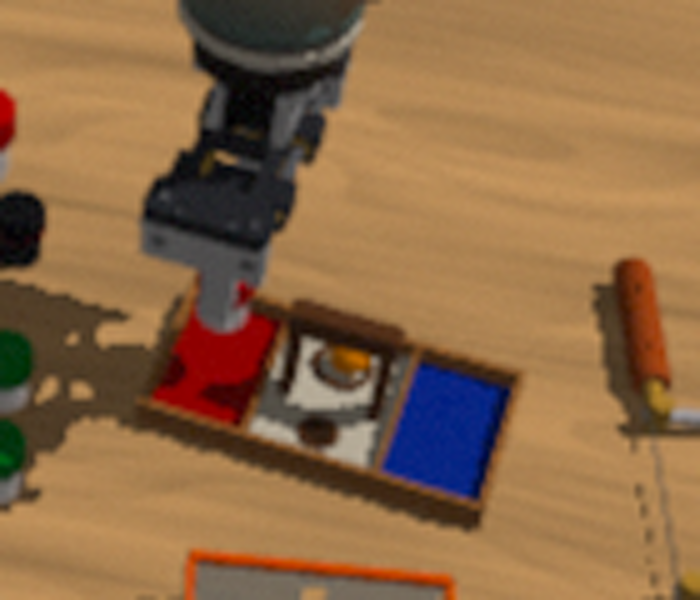

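The wrist view shows the jar in the fingers at (318,262) over the red bay. The partition is at row 177 and the end wall's left corner at (250,258). A quick check of the bay from this view follows.

```bash
python3 - <<'E'
from h import *
for u,v in [(243,177),(392,177),(240,262),(396,262)]: print(u,v,onplane('wrist4',u,v,.018).round(4))
print('bar',onplane('wrist4',316,115,.076).round(4),'jar bottom ctr/lid', onplane('wrist4',318,262,.0905).round(4))
E
```

```text
243 177 [0.486  0.2231 0.018 ]
392 177 [0.5845 0.2082 0.018 ]
240 262 [0.471  0.1625 0.018 ]
396 262 [0.5817 0.1458 0.018 ]
bar [0.5408 0.2571 0.076 ] jar bottom ctr/lid [0.5314 0.1886 0.0905]
```

Consistent. Lower gently and release.

Emit:
{"api": "carry_out", "payload": {
  "plan": [
    {"linear": [0,1,-15],"rot": [0,0,0]},
    {"linear": [0,1,-28],"rot": [0,0,0]},
    {"linear": [0,1,-36],"rot": [0,0,0]},
    {"linear": [0,1,-40],"rot": [0,0,0]},
    {"linear": [0,1,-42],"rot": [0,0,0]},
    {"linear": [0,1,-43.5],"rot": [0,0,0]},
    {"linear": [0,1,-44],"rot": [0,0,0]},
    {"linear": [0,1,-44],"rot": [0,0,0]}
  ]
}}

```text
time_s: 7.42
tool_pos: [0.5301, 0.1853, 0.0206]
tcp_rot: [[0.149, 0.989, 0.0], [0.989, -0.149, 0.0], [0.0, 0.0, -1.0]]
contact_force: [-1.5, 0.8, 2.6]
opening: 0.358
```

Emit:
{"api": "carry_out", "payload": {
  "plan": [
    {"linear": [0,0,0],"rot": [0,0,0]},
    {"linear": [0,0,0],"rot": [0,0,0]},
    {"linear": [0,0,0],"rot": [0,0,0]},
    {"linear": [0,0,0],"rot": [0,0,0]},
    {"linear": [0,0,25],"rot": [0,0,0]},
    {"linear": [0,0,60],"rot": [0,0,0]},
    {"linear": [0,0,90],"rot": [0,0,0]},
    {"linear": [0,0,90],"rot": [0,0,0]}
  ],
  "gripper": 52
}}

```text
time_s: 8.43
tool_pos: [0.5311, 0.1856, 0.1124]
tcp_rot: [[0.149, 0.989, 0.003], [0.989, -0.149, 0.002], [0.002, 0.003, -1.0]]
contact_force: [0.1, -0.1, 0.1]
opening: 0.553
```

```bash
python3 - <<'E'
from h import *
grab('wrist','wrist5');grab('scene','scene5');o=get_obs();print(o['tool_pos'],o['opening']*94,o['contact_force'],o['time_s'])
im=cv2.resize(load('scene5')[0][150:270,260:480],(770,420),interpolation=cv2.INTER_CUBIC);cv2.imwrite('pics/s5c.png',im[:,:,::-1])
E
```

```text
[0.52985612 0.1852851  0.11017289] 51.951022796279226 [-1.12182258  0.11005145 -0.48738536] 8.525
```

View pics/wrist5.png

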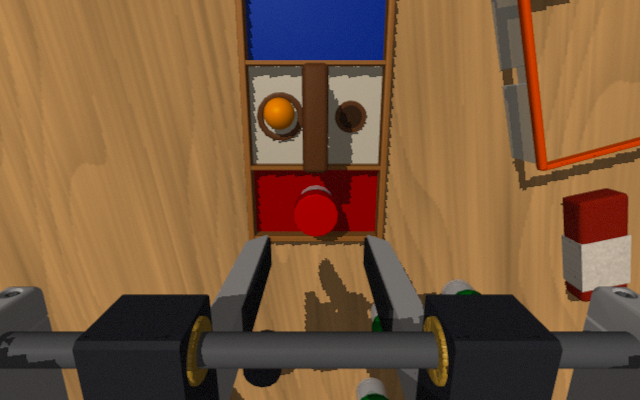

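View pics/s5c.png

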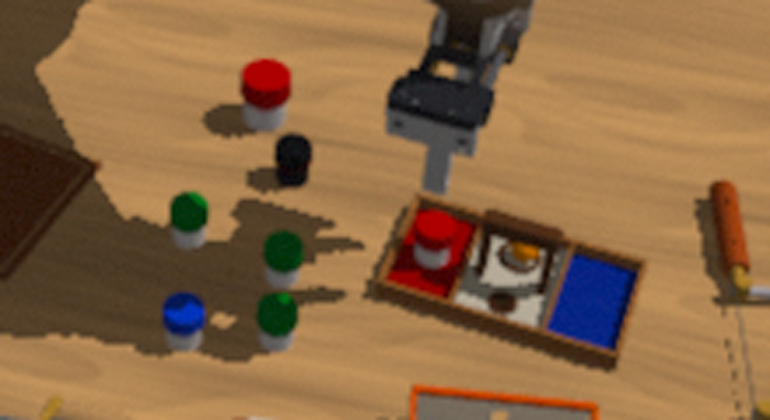

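The red jar stands upright in the red bay at wrist (317,210). Next, hover over blue.

Emit:
{"api": "carry_out", "payload": {
  "plan": [
    {"linear": [30,-40,0],"rot": [0,0,0]},
    {"linear": [60,-80,0],"rot": [0,0,0]},
    {"linear": [90,-120,0],"rot": [0,0,0]},
    {"linear": [115,-160,0],"rot": [0,0,0]},
    {"linear": [134,-185,-15],"rot": [0,0,0]},
    {"linear": [134,-185,-25],"rot": [0,0,0]},
    {"linear": [134,-185,-25],"rot": [0,0,0]},
    {"linear": [134,-185,-25],"rot": [0,0,0]}
  ],
  "gripper": 60
}}

```text
time_s: 9.52
tool_pos: [0.6638, 0.0013, 0.0854]
tcp_rot: [[0.148, 0.989, -0.0], [0.989, -0.148, 0.0], [0.0, -0.0, -1.0]]
contact_force: [-1.3, 1.3, 0.7]
opening: 0.64
```

```bash
python3 - <<'E'
from h import *
grab('wrist','wrist6');o=get_obs();print(o['tool_pos'],o['opening']*94,o['contact_force'],o['time_s'])
for b in blobs('wrist6','blue',200): print(b,onplane('wrist6',*b[2][0],.038).round(4))
E
```

```text
[0.66396178 0.00127926 0.0857576 ] 60.040903037644654 [ 0.18442906 -0.79307979 -0.73601489] 9.575
(array([320.77731312, 219.97124935]), array([ 298,  195,   47,   51, 1913], dtype=int32), ((321.0, 220.0), (50.0, 46.0), 90.0)) [0.6665 0.0027 0.038 ]
```

View pics/wrist6.png

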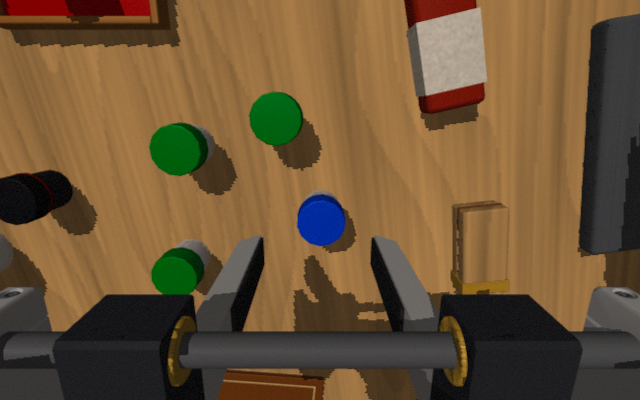

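The blue lid is at (321,220), centred between the fingers, with the ring clamp well clear at (480,250). Grasp.

Emit:
{"api": "carry_out", "payload": {
  "plan": [
    {"linear": [2,2,-30],"rot": [0,0,0]},
    {"linear": [2,2,-55],"rot": [0,0,0]},
    {"linear": [2,2,-71],"rot": [0,0,0]},
    {"linear": [2,2,-71],"rot": [0,0,0]},
    {"linear": [2,2,-71],"rot": [0,0,0]}
  ]
}}

```text
time_s: 10.2
tool_pos: [0.6666, 0.0023, 0.0155]
tcp_rot: [[0.149, 0.989, 0.001], [0.989, -0.149, 0.0], [0.0, 0.001, -1.0]]
contact_force: [-1.8, -0.2, 0.3]
opening: 0.64
```

Emit:
{"api": "carry_out", "payload": {
  "plan": [
    {"linear": [0,0,0],"rot": [0,0,0]},
    {"linear": [0,0,0],"rot": [0,0,0]},
    {"linear": [0,0,0],"rot": [0,0,0]},
    {"linear": [0,0,0],"rot": [0,0,0]},
    {"linear": [0,0,0],"rot": [0,0,0]},
    {"linear": [0,0,0],"rot": [0,0,0]}
  ],
  "gripper": 20,
  "newtons": 12
}}

```text
time_s: 10.95
tool_pos: [0.6662, 0.0022, 0.0147]
tcp_rot: [[0.149, 0.989, 0.0], [0.989, -0.149, 0.0], [0.0, 0.0, -1.0]]
contact_force: [-2.0, 1.3, 5.4]
opening: 0.358
```

Emit:
{"api": "carry_out", "payload": {
  "plan": [
    {"linear": [0,0,25],"rot": [0,0,0]},
    {"linear": [0,0,65],"rot": [0,0,0]},
    {"linear": [-10,25,105],"rot": [0,0,0]},
    {"linear": [-25,70,140],"rot": [0,0,0]},
    {"linear": [-43,120,145],"rot": [0,0,0]},
    {"linear": [-61,170,145],"rot": [0,0,0]},
    {"linear": [-79,220,145],"rot": [0,0,0]},
    {"linear": [-97,270,145],"rot": [0,0,0]}
  ]
}}

```text
time_s: 11.95
tool_pos: [0.5681, 0.2737, 0.1593]
tcp_rot: [[0.149, 0.989, -0.0], [0.989, -0.149, -0.0], [-0.0, -0.0, -1.0]]
contact_force: [1.5, -0.1, -0.7]
opening: 0.356
```

Emit:
{"api": "carry_out", "payload": {
  "plan": [
    {"linear": [-13,36,0],"rot": [0,0,0]},
    {"linear": [-18,51,-20],"rot": [0,0,0]},
    {"linear": [-18,51,-60],"rot": [0,0,0]},
    {"linear": [-18,51,-90],"rot": [0,0,0]},
    {"linear": [-18,51,-90],"rot": [0,0,0]},
    {"linear": [-18,51,-90],"rot": [0,0,0]},
    {"linear": [-18,51,-90],"rot": [0,0,0]}
  ]
}}

```text
time_s: 12.82
tool_pos: [0.5518, 0.3233, 0.0707]
tcp_rot: [[0.15, 0.989, 0.001], [0.989, -0.15, 0.001], [0.001, 0.001, -1.0]]
contact_force: [0.5, 0.7, 0.0]
opening: 0.359
```

```bash
python3 - <<'E'
from h import *
grab('wrist','wrist7');grab('scene','scene7');o=get_obs();print(o['tool_pos'],o['opening']*94,o['contact_force'],o['time_s'])
im=cv2.resize(load('scene7')[0][150:270,340:480],(700,600),interpolation=cv2.INTER_CUBIC);cv2.imwrite('pics/s7c.png',im[:,:,::-1])
E
```

```text
[0.55147541 0.32340146 0.07040878] 33.655073053545436 [ 0.3555202  -1.10826737  0.03107754] 12.925
```

View pics/wrist7.png

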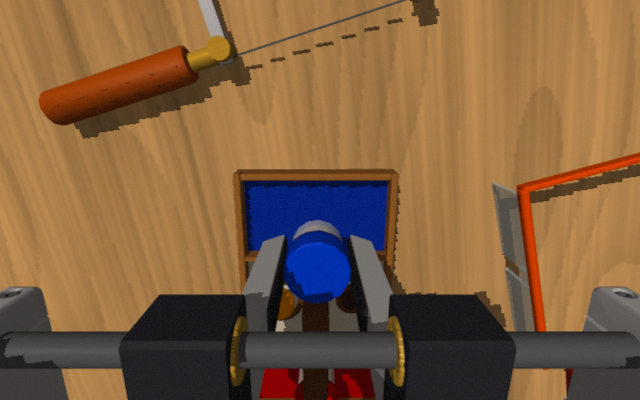

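View pics/s7c.png

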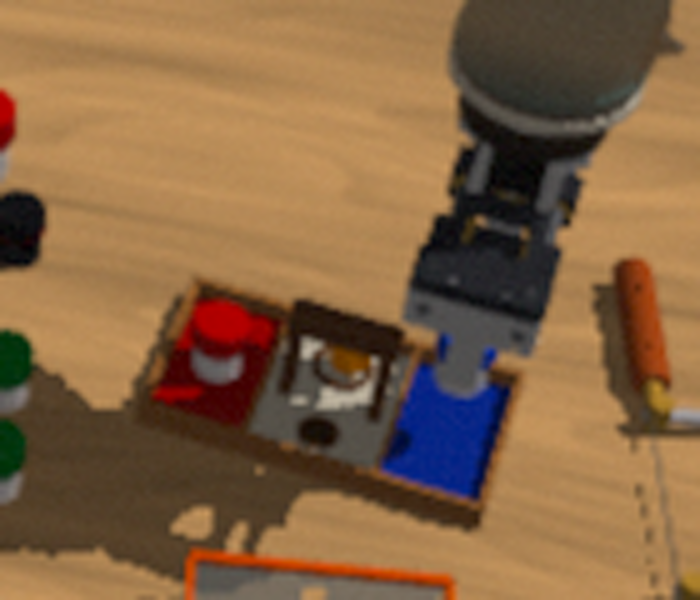

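The blue jar is in the fingers at (318,268), above the blue bay. The far wall is at row 173 and the partition at row 257. Check first, then lower.

```bash
python3 - <<'E'
from h import *
for u,v in [(235,172),(398,172),(245,257),(388,257)]: print(onplane('wrist7',u,v,.018).round(4))
E
```

```text
[0.5014 0.3659 0.018 ]
[0.6114 0.3493 0.018 ]
[0.4952 0.303  0.018 ]
[0.5987 0.2874 0.018 ]
```

Emit:
{"api": "carry_out", "payload": {
  "plan": [
    {"linear": [0,1,-18],"rot": [0,0,0]},
    {"linear": [0,1,-34],"rot": [0,0,0]},
    {"linear": [0,1,-42],"rot": [0,0,0]},
    {"linear": [0,1,-46],"rot": [0,0,0]},
    {"linear": [0,1,-48],"rot": [0,0,0]},
    {"linear": [0,1,-49],"rot": [0,0,0]},
    {"linear": [0,1,-49.5],"rot": [0,0,0]},
    {"linear": [0,1,-49.5],"rot": [0,0,0]}
  ]
}}

```text
time_s: 13.92
tool_pos: [0.5512, 0.3243, 0.0206]
tcp_rot: [[0.149, 0.989, 0.0], [0.989, -0.149, 0.001], [0.001, 0.0, -1.0]]
contact_force: [-2.2, -0.5, 6.9]
opening: 0.358
```

Emit:
{"api": "carry_out", "payload": {
  "plan": [
    {"linear": [0,0,0],"rot": [0,0,0]},
    {"linear": [0,0,0],"rot": [0,0,0]},
    {"linear": [0,0,0],"rot": [0,0,0]},
    {"linear": [0,0,0],"rot": [0,0,0]},
    {"linear": [0,0,25],"rot": [0,0,0]},
    {"linear": [0,0,60],"rot": [0,0,0]},
    {"linear": [0,0,100],"rot": [0,0,0]},
    {"linear": [0,0,140],"rot": [0,0,0]}
  ],
  "gripper": 52
}}

```text
time_s: 14.92
tool_pos: [0.5509, 0.3241, 0.1612]
tcp_rot: [[0.15, 0.989, -0.0], [0.989, -0.15, -0.0], [-0.0, -0.0, -1.0]]
contact_force: [0.3, 0.1, -0.0]
opening: 0.553
```

Emit:
{"api": "carry_out", "payload": {
  "plan": [
    {"linear": [-10,-50,10],"rot": [0,0,0]},
    {"linear": [-20,-100,20],"rot": [0,0,0]},
    {"linear": [-30,-150,40],"rot": [0,0,0]},
    {"linear": [-30,-150,40],"rot": [0,0,0]},
    {"linear": [-30,-150,40],"rot": [0,0,0]},
    {"linear": [-30,-150,40],"rot": [0,0,0]}
  ]
}}

```text
time_s: 15.68
tool_pos: [0.5209, 0.1752, 0.1994]
tcp_rot: [[0.148, 0.989, -0.001], [0.989, -0.148, -0.0], [-0.0, -0.001, -1.0]]
contact_force: [-0.1, 0.6, -0.2]
opening: 0.552
```

```bash
python3 - <<'E'
from h import *
grab('wrist','wrist8');grab('scene','scene8');o=get_obs();print(o['tool_pos'],o['opening']*94,o['contact_force'],o['time_s'])
im=cv2.resize(load('scene8')[0][150:270,260:480],(770,420),interpolation=cv2.INTER_CUBIC);cv2.imwrite('pics/s8c.png',im[:,:,::-1])
E
```

```text
[0.52087437 0.17489774 0.19939933] 51.89476989711431 [ 0.07809437  0.35727843 -0.35016901] 15.775
```

View pics/wrist8.png

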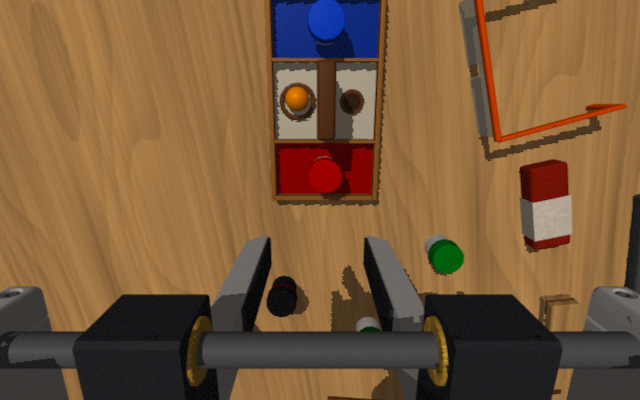

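View pics/s8c.png

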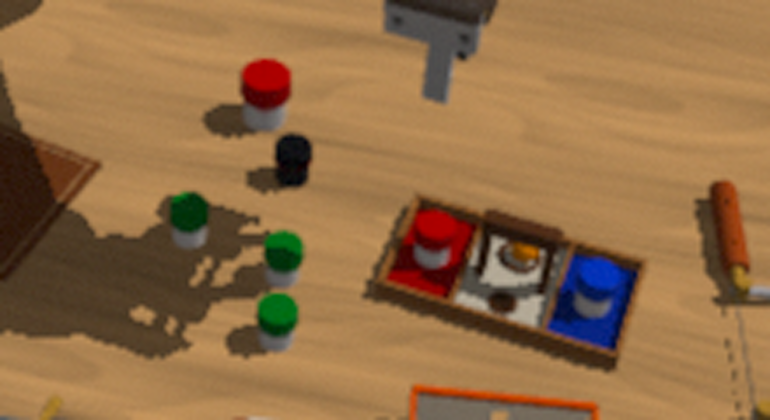

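Both jars stand in their bays: blue at (326,20), red at (325,176), with the ball in its pocket at (297,98). Now measuring the bar and the pad.

```bash
python3 - <<'E'
from h import *
im=load('wrist8')[0].astype(int);x0,y0,x1,y1=305,50,345,150;s=im[y0:y1,x0:x1]
m=((s[...,0]>60)&(s[...,0]<95)&(s[...,0]-s[...,1]>25)&(s[...,1]-s[...,2]>10)).astype(np.uint8)
m=cv2.morphologyEx(m,cv2.MORPH_OPEN,np.ones((7,7)));cs,_=cv2.findContours(m,0,1);c=max(cs,key=cv2.contourArea)
r=cv2.minAreaRect(c);B=cv2.boxPoints(r)+[x0,y0];Q=np.array([onplane('wrist8',u,v,.076)[:2] for u,v in B]);print(B,Q.round(4),Q.mean(0))
print('2view',tri([('wrist8',*B.mean(0)),('wrist1',328,114)]))
# pad
for n in ['top0','scene0']:
    im=load(n)[0];h=cv2.cvtColor(im,cv2.COLOR_RGB2HSV).astype(int)
    ref=h[216,391] if n=='top0' else h[202,247]
    m=((abs(h[...,0]-ref[0])<6)&(h[...,1]>120)&(abs(h[...,2]-ref[2])<35)).astype(np.uint8)
    m=cv2.morphologyEx(m,cv2.MORPH_OPEN,np.ones((3,3)))
    k,l,st,cc=cv2.connectedComponentsWithStats(m);i=l[216,391] if n=='top0' else l[202,247]
    cs,_=cv2.findContours((l==i).astype(np.uint8),0,1);c=max(cs,key=cv2.contourArea)
    hull=cv2.convexHull(c);ap=cv2.approxPolyDP(hull,6,True).reshape(-1,2)
    P=np.array([onplane(n,u,v,.005)[:2] for u,v in ap]);print(n,ref,ap.tolist(),P.round(3).tolist(),P.mean(0),[round(float(np.hypot(*(P[j]-P[j-1]))),3) for j in range(len(P))])
E
```

```text
[[318.  60.]
 [333.  60.]
 [333. 137.]
 [318. 137.]] [[0.5381 0.2877]
 [0.5502 0.2859]
 [0.5418 0.2244]
 [0.529  0.2263]] [0.53975762 0.25608793]
2view (array([0.54023467, 0.25719923, 0.05755241]), [0.09446196886951973, 0.09446196886935902])
top0 [  9 155 125] [[366, 188], [425, 201], [416, 246], [357, 232]] [[0.64, -0.164], [0.592, -0.362], [0.441, -0.325], [0.49, -0.13]] [ 0.54090799 -0.24539394] [0.153, 0.204, 0.156, 0.201]
scene0 [ 13 211  98] [[206, 204], [234, 176], [288, 196], [262, 229]] [[0.591, -0.364], [0.446, -0.329], [0.492, -0.126], [0.645, -0.16]] [ 0.54377836 -0.24476627] [0.211, 0.149, 0.208, 0.157]
```

Emit:
{"api": "carry_out", "payload": {
  "plan": [
    {"linear": [10,40,-20],"rot": [0,0,0]},
    {"linear": [19,81,-40],"rot": [0,0,0]},
    {"linear": [19,81,-80],"rot": [0,0,0]},
    {"linear": [19,81,-80],"rot": [0,0,0]},
    {"linear": [19,81,-80],"rot": [0,0,0]}
  ],
  "gripper": 44
}}

```text
time_s: 16.4
tool_pos: [0.5406, 0.2549, 0.1211]
tcp_rot: [[0.15, 0.989, 0.001], [0.989, -0.15, 0.0], [0.0, 0.001, -1.0]]
contact_force: [-0.9, -0.6, -0.0]
opening: 0.471
```

```bash
python3 - <<'E'
from h import *
grab('wrist','wrist9');o=get_obs();print(o['tool_pos'],o['opening']*94,o['contact_force'],o['time_s'])
E
```

```text
[0.54081153 0.25505875 0.12148482] 43.882036661070025 [ 1.04641318 -0.19562735 -0.61972105] 16.45
```

View pics/wrist9.png

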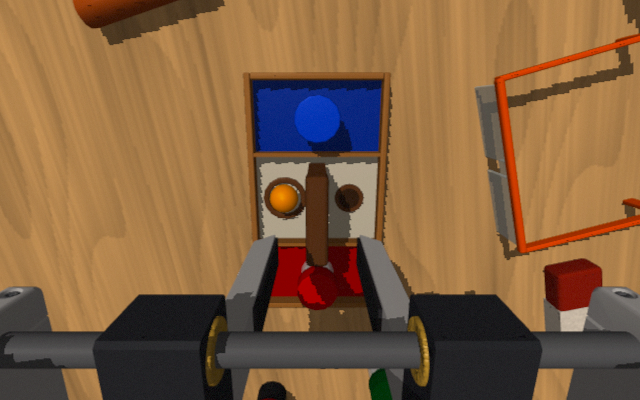

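The bar at (317,165–265) is centred between the fingers. Descend and grip.

```bash
python3 - <<'E'
from h import *
for v in (165,175,265): print(onplane('wrist9',317,v,.076))
print(proj('wrist9',[.540,.256,.076]),tri([('wrist9',317,176),('wrist2',316.5,18)]),proj('wrist9',[.5448,.2883,.076]))
E
```

```text
[0.54649779 0.29517669 0.076     ]
[0.5454997  0.28857304 0.076     ]
[0.53574307 0.22402014 0.076     ]
[316.17148518 222.21065557] (array([0.54486472, 0.28673392, 0.06989314]), [0.3518498126902103, 0.3518498126903756]) [316.01715573 175.55606897]
```

Emit:
{"api": "carry_out", "payload": {
  "plan": [
    {"linear": [0,1,-30],"rot": [0,0,0]},
    {"linear": [0,1,-55],"rot": [0,0,0]},
    {"linear": [0,1,-70],"rot": [0,0,0]},
    {"linear": [0,1,-73],"rot": [0,0,0]},
    {"linear": [0,1,-73],"rot": [0,0,0]},
    {"linear": [0,1,-73],"rot": [0,0,0]}
  ]
}}

```text
time_s: 17.2
tool_pos: [0.5405, 0.2564, 0.0478]
tcp_rot: [[0.149, 0.989, 0.001], [0.989, -0.149, 0.001], [0.001, 0.001, -1.0]]
contact_force: [0.2, -0.2, -0.3]
opening: 0.466
```

Emit:
{"api": "carry_out", "payload": {
  "plan": [
    {"linear": [0,0,0],"rot": [0,0,0]},
    {"linear": [0,0,0],"rot": [0,0,0]},
    {"linear": [0,0,0],"rot": [0,0,0]},
    {"linear": [0,0,0],"rot": [0,0,0]},
    {"linear": [0,0,0],"rot": [0,0,0]},
    {"linear": [0,0,0],"rot": [0,0,0]},
    {"linear": [0,0,0],"rot": [0,0,0]}
  ],
  "gripper": 5,
  "newtons": 40
}}

```text
time_s: 18.08
tool_pos: [0.5402, 0.2562, 0.047]
tcp_rot: [[0.149, 0.989, 0.0], [0.989, -0.149, 0.0], [0.0, 0.0, -1.0]]
contact_force: [1.2, -0.9, 3.2]
opening: 0.163
```

Emit:
{"api": "carry_out", "payload": {
  "plan": [
    {"linear": [0,0,3],"rot": [0,0,0]},
    {"linear": [0,0,8],"rot": [0,0,0]},
    {"linear": [0,0,15],"rot": [0,0,0]},
    {"linear": [0,0,22],"rot": [0,0,0]},
    {"linear": [0,0,27],"rot": [0,0,0]},
    {"linear": [0,0,30],"rot": [0,0,0]},
    {"linear": [0,0,30],"rot": [0,0,0]},
    {"linear": [0,0,30],"rot": [0,0,0]}
  ]
}}

```text
time_s: 19.08
tool_pos: [0.5399, 0.2562, 0.0767]
tcp_rot: [[0.149, 0.989, -0.0], [0.989, -0.149, -0.0], [-0.0, -0.0, -1.0]]
contact_force: [0.3, -0.3, -5.0]
opening: 0.171
```

```bash
python3 - <<'E'
from h import *
grab('wrist','wrist10');grab('scene','scene10');o=get_obs();print(o['tool_pos'],o['opening']*94,o['contact_force'],o['ft_torque'],o['time_s'])
im=cv2.resize(load('scene10')[0][130:270,320:500],(720,560),interpolation=cv2.INTER_CUBIC);cv2.imwrite('pics/s10c.png',im[:,:,::-1])
E
```

```text
[0.53990959 0.25614228 0.07670627] 15.513879414552086 [ 0.42714894 -0.54273799 -4.33424417] [-0.10112765  0.10176933 -0.0089989 ] 19.175
```

View pics/wrist10.png

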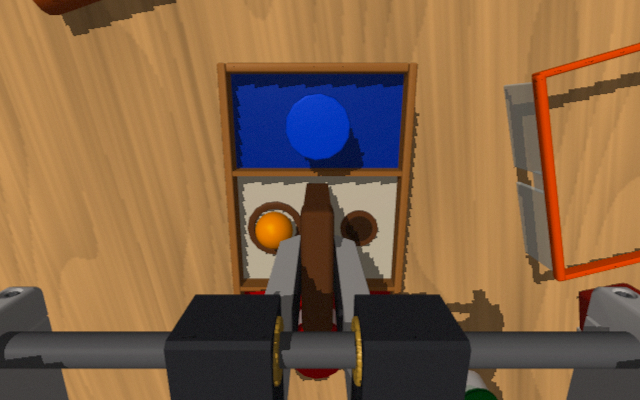

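View pics/s10c.png

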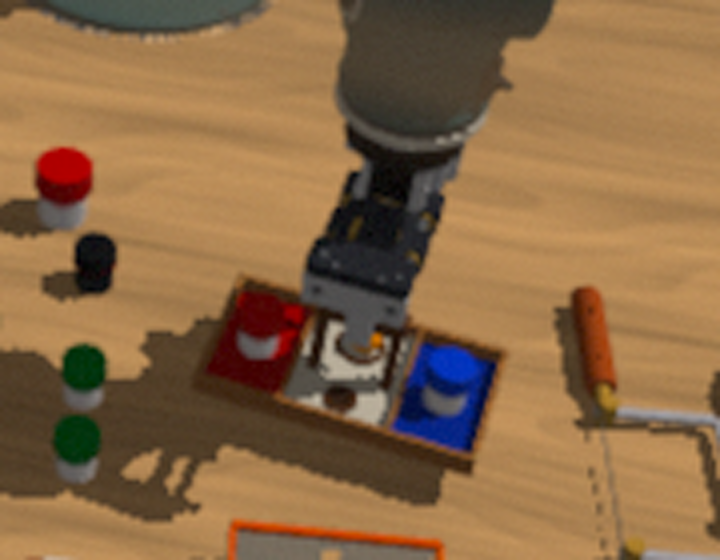

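The tray is airborne and level, the ball is in the pocket at (274,230) and both jars are upright. Raise it and carry smoothly.

Emit:
{"api": "carry_out", "payload": {
  "plan": [
    {"linear": [0,0,3],"rot": [0,0,0]},
    {"linear": [0,0,10],"rot": [0,0,0]},
    {"linear": [0,0,22],"rot": [0,0,0]},
    {"linear": [0,-1,37],"rot": [0,0,0]},
    {"linear": [0,-4,52],"rot": [0,0,0]},
    {"linear": [0,-9,65],"rot": [0,0,0]},
    {"linear": [0,-16,74],"rot": [0,0,0]},
    {"linear": [0,-26,79],"rot": [0,0,0]}
  ]
}}

```text
time_s: 20.18
tool_pos: [0.5401, 0.2296, 0.1564]
tcp_rot: [[0.149, 0.989, 0.0], [0.989, -0.149, 0.0], [0.0, 0.0, -1.0]]
contact_force: [-0.5, -0.2, -3.9]
opening: 0.168
```

Emit:
{"api": "carry_out", "payload": {
  "plan": [
    {"linear": [0,-14,1],"rot": [0,0,0]},
    {"linear": [0,-32,1],"rot": [0,0,0]},
    {"linear": [0,-54,1],"rot": [0,0,0]},
    {"linear": [0,-79,1],"rot": [0,0,0]},
    {"linear": [0,-104,1],"rot": [0,0,0]},
    {"linear": [0,-129,1],"rot": [0,0,0]},
    {"linear": [0,-154,1],"rot": [0,0,0]},
    {"linear": [0,-179,1],"rot": [0,0,0]}
  ]
}}

```text
time_s: 21.18
tool_pos: [0.5396, 0.0491, 0.1568]
tcp_rot: [[0.15, 0.989, -0.0], [0.989, -0.15, -0.0], [-0.0, -0.0, -1.0]]
contact_force: [-0.2, 0.5, -4.3]
opening: 0.172
```

Emit:
{"api": "carry_out", "payload": {
  "plan": [
    {"linear": [0,-25,0],"rot": [0,0,0]},
    {"linear": [0,-50,0],"rot": [0,0,0]},
    {"linear": [0,-75,0],"rot": [0,0,0]},
    {"linear": [1,-100,0],"rot": [0,0,0]},
    {"linear": [1,-125,0],"rot": [0,0,0]},
    {"linear": [1,-150,0],"rot": [0,0,0]},
    {"linear": [2,-175,0],"rot": [0,0,0]},
    {"linear": [2,-198,0],"rot": [0,0,0]}
  ]
}}

```text
time_s: 22.18
tool_pos: [0.5412, -0.1489, 0.1568]
tcp_rot: [[0.15, 0.989, -0.0], [0.989, -0.15, -0.0], [-0.0, -0.0, -1.0]]
contact_force: [0.6, 0.2, -4.3]
opening: 0.164
```

Emit:
{"api": "carry_out", "payload": {
  "plan": [
    {"linear": [0,-21,0],"rot": [0,0,0]},
    {"linear": [0,-40,0],"rot": [0,0,0]},
    {"linear": [0,-57,0],"rot": [0,0,0]},
    {"linear": [0,-72,0],"rot": [0,0,0]},
    {"linear": [0,-84,0],"rot": [0,0,0]},
    {"linear": [0,-92,0],"rot": [0,0,0]},
    {"linear": [0,-97,0],"rot": [0,0,0]},
    {"linear": [0,-99,0],"rot": [0,0,0]}
  ]
}}

```text
time_s: 23.18
tool_pos: [0.5421, -0.2458, 0.1569]
tcp_rot: [[0.149, 0.989, -0.0], [0.989, -0.149, 0.0], [0.0, -0.0, -1.0]]
contact_force: [0.8, -0.2, -4.3]
opening: 0.167
```

Emit:
{"api": "carry_out", "payload": {
  "plan": [
    {"linear": [0,0,-1],"rot": [0,0,0]},
    {"linear": [0,0,-2],"rot": [0,0,0]},
    {"linear": [0,0,-3],"rot": [0,0,0]},
    {"linear": [0,0,-4],"rot": [0,0,0]},
    {"linear": [0,0,-5],"rot": [0,0,0]},
    {"linear": [0,0,-5],"rot": [0,0,0]},
    {"linear": [0,0,-5],"rot": [0,0,0]},
    {"linear": [0,0,-5],"rot": [0,0,0]}
  ]
}}

```text
time_s: 24.18
tool_pos: [0.5421, -0.2458, 0.1519]
tcp_rot: [[0.149, 0.989, -0.0], [0.989, -0.149, -0.0], [-0.0, -0.0, -1.0]]
contact_force: [-0.2, -0.4, -4.4]
opening: 0.164
```

```bash
python3 - <<'E'
from h import *
for n in ['wrist','scene','top']:grab(n,n+'11')
o=get_obs();print(o['tool_pos'],o['tcp_rot'],o['opening']*94,o['contact_force'],o['ft_torque'],o['time_s'],o['qd'].round(2))
im=cv2.resize(load('scene11')[0][110:270,160:400],(780,520),interpolation=cv2.INTER_CUBIC);cv2.imwrite('pics/s11c.png',im[:,:,::-1])
E
```

```text
[ 0.54203758 -0.24581443  0.15193961] [[ 1.49429881e-01  9.88772325e-01 -2.60097553e-05]
 [ 9.88772324e-01 -1.49429882e-01 -3.36496336e-05]
 [-3.71584611e-05 -2.06894655e-05 -9.99999999e-01]] 15.8493150832976 [-0.10501445  0.31210407 -5.29826069] [-0.0484464   0.04861563  0.04572183] 24.325 [-0.01 -0.01 -0.01 -0.07  0.01 -0.09 -0.1 ]
```

View pics/wrist11.png

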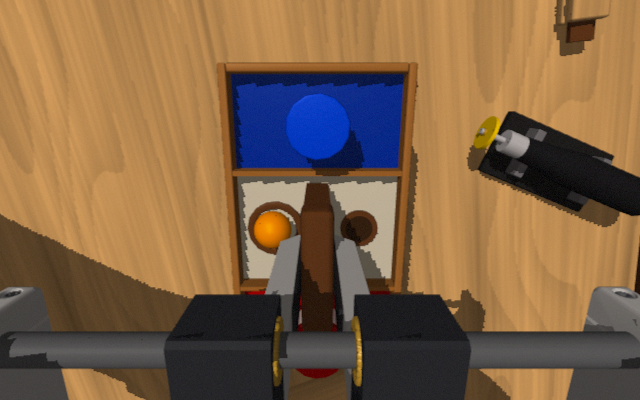

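View pics/s11c.png

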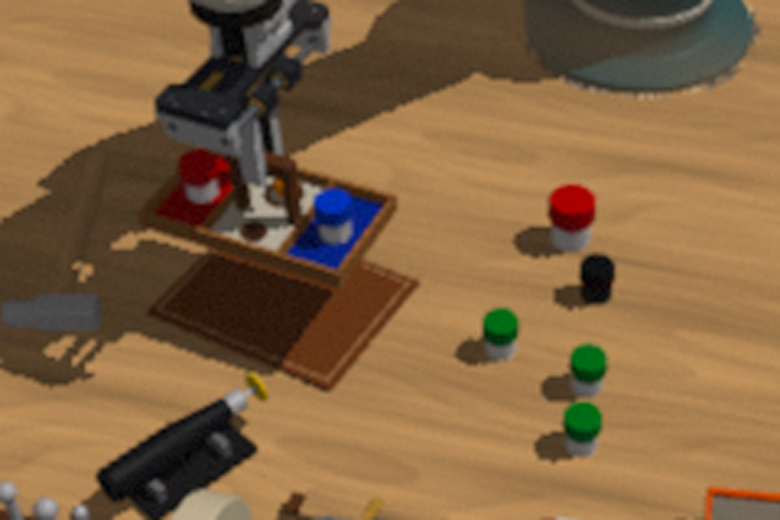

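View pics/top11.png

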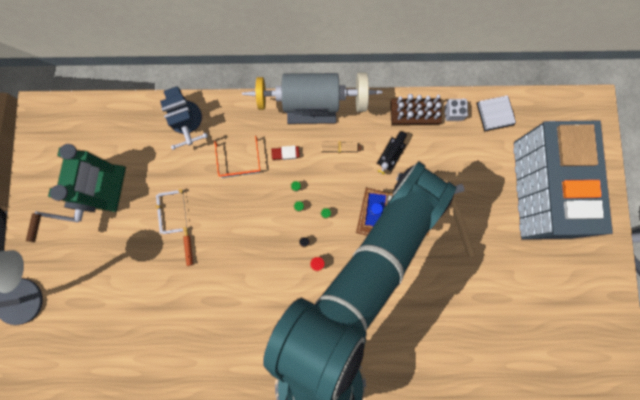

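The wrist view matches the one at lift-off: tray edges and blue lid (318,127) at the same pixels, ball in the pocket at (272,230). The tray hasn't slipped or tilted, and the greens and other things haven't moved. One numeric check, then I hand in.

```bash
python3 - <<'E'
from h import *
P=np.array([onplane('scene11',160+u/3.25,110+v/3.25,.123) for u,v in [(143,218),(340,272),(397,200)]])
print(P.round(3),'ctr',((P[0]+P[2])/2).round(3))
B=[b for b in blobs('scene11','blue',30)];print([b[0] for b in B])
# level: rim far-end corners at z .123 from wrist, and blue lid via wrist+scene
print([onplane('wrist11',u,v,.123).round(4) for u,v in [(219,64),(416,64)]])
print([onplane('wrist10',u,v,.048).round(4) for u,v in [(219,64),(416,64)]])
b=min(blobs('top11','green'),key=lambda b:abs(b[0]-[326,212.6]).sum());print('green',b[0])
print(sign_off())
E
```

```text
[[ 0.592 -0.348  0.123]
 [ 0.613 -0.153  0.123]
 [ 0.511 -0.133  0.123]] ctr [ 0.551 -0.24   0.123]
[array([544.81904762,  10.18095238]), array([262.37662338, 179.03571429])]
[array([ 0.5022, -0.1377,  0.123 ]), array([ 0.6121, -0.1543,  0.123 ])]
[array([0.5   , 0.3642, 0.048 ]), array([0.6098, 0.3476, 0.048 ])]
green [325.75       212.57352941]
the job is handed in; nothing more can be done
None
```

The job is handed in. The red and blue jars stand upright in their own bays, and the tray is held still and level by its grip bar over the pad. I set each jar down under control before opening the fingers. The whole run took about 24 s of the 72 s allowed.

- **Position:** the tool stands at (0.542, −0.246). Two views put the pad centre at (0.541–0.544, −0.245). The tray's underside is about 105 mm above the bench, so about 10 cm above the pad.
- **Level:** the tool is vertical to within 0.01°, and the wrist picture is unchanged from lift-off, so the tray neither slipped nor tipped.
- **Contents:** the ball is in its pocket and both jars stand in their bays.
- **Rest of the bench:** the chosen green jar is at the same pixel as at the start. Everything else looks undisturbed in the scene view.

Two checks disagreed:
- **Tray centre:** a rough reading from corners picked by eye in the scene view gave about (0.551, −0.240), roughly 1 cm off. I trusted the tool and wrist readings instead.
- **Bar height:** two weaker two-view measurements gave 58 and 70 mm. The better-separated views gave 75.5 mm, close to the 76 mm in the text, and the grip held.

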